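# Push the full vial rack home at the loading station

### The job

Two small blue vial racks stand on the bench in front of the low white loading station: push the one that is filled with capped vials along the bench with the fingers until it sits square in its corner of the loading station: long side flat against the metal back rail, inner end up against the centre rib. Only push it, never pick it up or tip it, and leave the empty rack, the jars and everything else where they are. Finish with the hand clear of everything.

Things in the scene. Friction and masses are not known exactly. Their poses are not given: they have to be found in the camera images.
- full_rack: The rack to push: blue plastic rack full of white-capped vials, loose, 0.28 to 0.52 kg, slides with 2 to 7 N. 80 mm along its x, 130 mm along its y, walls 40 mm high, caps reach 52 mm. Origin: centre of the underside. It starts nearer the robot than the station, left or right of the rib, its x within 0.3 rad of world x (away from the robot).
- empty_rack: Bystander: the same blue rack, 80 x 130 x 40 mm, but empty (open cells), loose; it stands on the other side of the rib. Origin: centre of the underside.
- station: Fixed loading station, yaw within 0.12 rad; x points away from the robot, y to its left. Origin: bench level, where the front face of the aluminium back rail (x = 0, 30 mm high, y = -180 to 180 mm) meets the middle of the centre rib (x = -60 to 0, y = -6 to 6 mm, 30 mm high). Behind the rail a white housing to x = 120 mm, 48 mm high.
- left_home (a point): Point on the bench in the left bay (station x = -40, y = +71 mm): where the rack's origin lies when it is home there, its axes parallel to the station's. A rack standing left of the rib goes here.
- right_home (a point): The same for the right bay (station x = -40, y = -71 mm), for a rack standing right of the rib.
- stray_jar: Bystander: small amber jar with white cap, 28 mm across, 50 mm high, standing loose between the two racks, in front of the rib. Origin: centre of the underside.
- jar_a: Bystander: amber jar with black cap, 44 mm across, 70 mm high, standing at the left. Origin: centre of the underside.
- jar_b: Bystander: the same kind of jar, 44 mm across, 70 mm high, standing at the left, farther out. Origin: centre of the underside.
- cap_tray: Bystander: open white tray, 100 x 140 x 30 mm, at the right. Origin: centre of the underside.
- timer: Bystander: small grey timer, 24 x 45 x 31 mm, lying at the right. Origin: centre of the underside.
- beaker: Bystander: glass beaker, 64 mm across, 80 mm high, standing at the left of the station. Origin: centre of the underside.

How it is judged:
At the end, for the whole second after the job is handed in: The full rack stands flat on the bench and still, its centre within 5 mm of the home position against the back rail and within 5 mm of that against the rib (either bay), square to the station within 0.05 rad (x of full_rack in the frame of station between -0.045 and -0.035 m and (y of full_rack in the frame of station between 0.066 and 0.076 m or y of full_rack in the frame of station between -0.076 and -0.066 m) and angle between the x axis of full_rack and the x axis of station, either way round below 0.05 rad and angle between full_rack's own z axis and vertical below 0.05 rad and height (world z) of full_rack below 0.005 m and linear speed of full_rack below 0.01 m/s and angular speed of full_rack below 0.1 rad/s); the robot touches nothing.
It fails at once if the full rack is lifted more than 10 mm or tipped more than 0.15 rad (height (world z) of full_rack above 0.01 m or angle between full_rack's own z axis and vertical above 0.15 rad).
It fails at once if the empty rack is moved more than 15 mm (distance of empty_rack from where it was at the start of the episode above 0.015 m).
It fails at once if a bystander is moved more than 15 mm or knocked over (distance of any of stray_jar, jar_a, jar_b, cap_tray, timer, beaker from where it was at the start of the episode above 0.015 m or angle between any of stray_jar, jar_a, jar_b, cap_tray, timer, beaker's own z axis and vertical above 0.4 rad).
It also fails if it takes over 54 s, if anything falls off the work surface, if the arm or the gripper's body presses on something with over 40 N, if the wrist force passes 120 N, or if a joint passes its speed limit or range.

### The arm

A 6-joint arm with a two-finger parallel gripper is mounted at the origin on the work surface. World frame = base frame: x ahead of the robot, y to its left, z up, the work surface at z = 0. Lengths are in m, angles in rad, forces in N, time in s.
With the tool pointing down it reaches from about 0.25 to 0.725 m from the base axis. Payload 4 kg.
Tool frame: the origin (TCP) lies at the very end of the fingers, on their centre line; the grasp point (between the pads) lies 19 mm behind it; z points along the fingers, y is the line along which they close (so a half turn about z gives the same grasp; the last joint's range is limited). The gripper opens to 85 mm and grips with 20 to 120 N. Pads are 22 mm wide; open, the fingers measure 114 mm over their backs; the gripper's body (76 mm by 85 mm) begins 54 mm behind the grasp point. The pads swing forward as they close: fully open they stand 13 mm farther back than shut.
Start: joints at [-1.149, 0.241, 0.005, 1.335, 0, 1.571], TCP at [0.205, -0.456, 0.211] pointing down, gripper open.
Joint ranges: [-2.72, 2.72], [-1.05, 1.87], [-1.09, 1.28], [-1.99, 2.15], [-1.42, 1.44], [-3.14, 3.14]. Speed limits (rad/s): [2.79, 2.79, 3.14, 3.14, 3.14, 3.14].

### API

Orientations are given as a unit quaternion [x, y, z, w].
In Python, from workcell import * gives the robot as it stands. The module is installed in compiled form; this text tells all that it offers.
- The arm moves only by the tool send_rows, never from a script. Its argument "steps" is text: rows parted by semicolons, each of 7 numbers parted by spaces: the opening, from -1 (shut) to 1 (fully open), then the shift along the world's x, y, z in m, then the turn, a rotation vector about the world's x, y, z in rad. A call has exactly 5 rows; each row shifts and turns the commanded pose from where the row before left it; what a row does not reach is not made up. A row lasts 1/12 s, in which the tool goes at most 41.7 mm and 7.16 degrees, less where a joint would pass 70% of its speed; a pose out of reach is approached as far as the arm can. A call is refused whole if a number of a shift passes 0.0417 or a number of a turn 0.125, either way. A call with a gripper value outside its range is refused whole. The fingers move at their own pace and stop on an object; the grip force is fixed at half the most. Time passes only in rows, so rows that do not move let the fingers close, or fill a call up. It gives the time, the measured TCP pose, the force, the opening and the grip force at its end, in the units of the state.
- get_obs(): the state, without advancing time (a new reading comes with each control period).
- camera(name): name is "scene" or "top" or "wrist"; returns a dict with "frame" (420x560x3 uint8, red, green, blue), "range_z" (420x560 float32, m along the optical axis (not along the pixel's ray), 0 where there is no reading), "camera_matrix" (3x3 intrinsics, pixels), "k1" (the pictures are not rectified: a ray, as slopes to the right and down, at radius r is drawn at 1 + k1 r^2 times it, then the intrinsics apply), "extrinsics" (4x4, takes a point from world to camera coordinates); the wrist camera has in their place "T_tool_cam" (4x4, takes a point from camera to tool coordinates, whose origin is the TCP and whose axes are the flange's). Camera axes: x right, y down, z forward; pixel columns grow to the right and rows downward; lengths in m; the calibration is good to about 2 mm. A picture is of the moment at which its call begins: read the wrist's pose just before it.
- job_done(): hands the job in; it is judged then, once.
The state is a dict: "clock": time; "joint_pos": joint angles; "joint_vel": joint speeds; "tau": joint torques, N m; "eef_pos": TCP position; "tool_rot": TCP orientation; "ft_force": force on the tool from outside, world axes, zero at the start; "ft_torque": the same for the moment, N m; "grip_width": finger opening in m; "grasp_force": force on a finger pad.
Only numpy, scipy, OpenCV 4.12 (cv2) and the standard library are available. Lean on these libraries where they do the work, as an engineer would, in place of code of your own. Each camera call takes 0.05 s, during which the arm holds its last target. There are 200 camera calls.

## Working session

There is one attempt and no reset: what is moved stays moved. The work goes in short steps, Python scripts to look and compute and a tool call to move; the robot and the scene stay as the last step left them, time stands still between calls to the robot, and variables do not carry over. Pictures are saved under pics/ and viewed, at most 10 in all, crops included, and the job is handed in when it is done.

Besides the shell and the picture viewer there is one more tool, called after "Request:" as a command line: name --argument value ..., lists and objects as JSON in quotes. send_rows: Moves the arm, as the interface text tells. Its arguments: {"type":"object","properties":{"steps":{"type":"string"}},"required":["steps"]}

```bash
mkdir -p pics
cat > h.py <<'E'
from workcell import *
import numpy as np, cv2
def cloud(c):
    K=np.array(c["camera_matrix"]);k1=c["k1"];Z=c["range_z"]
    h,w=Z.shape;u,v=np.meshgrid(np.arange(w),np.arange(h))
    p=np.stack([u,v],-1).reshape(-1,1,2).astype(np.float64)
    n=cv2.undistortPoints(p,K,np.array([k1,0,0,0.])).reshape(h,w,2)
    P=np.concatenate([n*Z[...,None],Z[...,None]],-1)
    T=np.linalg.inv(np.array(c["extrinsics"]))
    W=P@T[:3,:3].T+T[:3,3]; W[Z<=0]=np.nan
    return W
E
python3 - <<'E'
from h import *
for n in("top","scene"):
    c=camera(n); cv2.imwrite(f"pics/{n}0.png",c["frame"][...,::-1]); np.savez(f"/tmp/{n}0.npz",W=cloud(c),f=c["frame"])
o=get_obs();print(o)
E
```

```text
{'clock': 0.1, 'joint_pos': array([-1.14901215e+00,  2.41350611e-01,  3.89567654e-03,  1.33522618e+00,
       -1.16216019e-05,  1.57081628e+00]), 'joint_vel': array([-0.00032537, -0.00238181,  0.00150864, -0.00116071, -0.00261524,
        0.000869  ]), 'tau': array([ 4.00259396e-04, -3.73137510e+01,  2.53010380e+01,  1.08685030e-02,
        3.68629424e-05,  1.45772844e-05]), 'eef_pos': array([ 0.20444648, -0.45563655,  0.20990957]), 'tool_rot': array([ 9.77846214e-01,  2.09322464e-01, -2.02964727e-04, -9.20296338e-04]), 'ft_force': array([ 0.08155068,  0.42931906, -0.54590685]), 'ft_torque': array([ 0.03768271, -0.00380762, -0.01223123]), 'grasp_force': 0.0, 'grip_width': 0.08567578617548809}
```

View pics/top0.png

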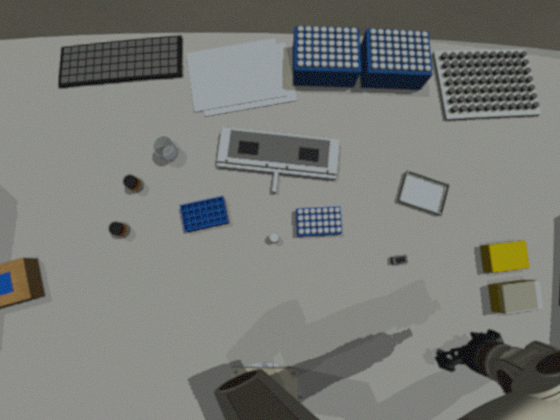

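The top view shows the full (white-capped) rack at pixel (319,221), right of the rib at (276,180). The empty rack is at (205,214), the stray jar at (274,238), the tray at (423,193) and the timer at (399,260).

```bash
cat >> h.py <<'E'
def region(W,m):
    return W[m&np.isfinite(W[...,2])]
def rect(xy):
    r=cv2.minAreaRect((xy*1000).astype(np.float32)); return r
E
python3 - <<'E'
from h import *
d=np.load("/tmp/top0.npz");W,f=d["W"],d["f"].astype(int)
def box(u0,u1,v0,v1):
    m=np.zeros(W.shape[:2],bool);m[v0:v1,u0:u1]=1;return m
z=W[...,2]
print("bench z",np.nanmedian(z[box(230,260,200,260)]))
for n,b,lo,hi in [("full",(288,352,198,245),.025,.06),("empty",(172,238,188,240),.02,.06),("jar",(262,286,228,250),.02,.08),
  ("rib",(266,285,176,198),.015,.04),("station",(205,350,120,185),.015,.07),("housing",(205,350,120,185),.04,.06),("tray",(390,455,165,220),.01,.05),("timer",(385,412,250,270),.012,.05)]:
    p=region(W,box(*b)&(z>lo)&(z<hi)); (r)=rect(p[:,:2]); print(n,len(p),np.round(r[0],1),np.round(r[1],1),round(r[2],1),"z",np.round(np.percentile(p[:,2],[5,50,95]),3), "corners",np.round(cv2.boxPoints(r)).tolist())
for n in("top",):
    big=cv2.resize(d["f"][110:260,190:360,::-1],None,fx=4.5,fy=4,interpolation=cv2.INTER_CUBIC);cv2.imwrite("pics/crop0.png",big)
E
```

```text
bench z -2.4604231656732978e-05
full 1096 [ 518.6 -149.1] [ 80.7 130.9] 3.7 z [0.029 0.047 0.055] corners [[474.0, -86.0], [483.0, -217.0], [563.0, -212.0], [555.0, -81.0]]
empty 717 [534.3 186.1] [ 81.6 132.4] 13.3 z [0.023 0.034 0.041] corners [[479.0, 241.0], [510.0, 112.0], [589.0, 131.0], [559.0, 260.0]]
jar 71 [466.6 -18.2] [24.  23.4] 1.4 z [0.032 0.05  0.053] corners [[454.0, -7.0], [455.0, -30.0], [479.0, -30.0], [478.0, -6.0]]
rib 67 [627.  -18.8] [11.9 46.9] 84.8 z [0.026 0.03  0.034] corners [[603.0, -23.0], [650.0, -27.0], [651.0, -15.0], [604.0, -11.0]]
station 4893 [704.7 -27.4] [359.3 160. ] 85.5 z [0.028 0.046 0.051] corners [[611.0, -200.0], [770.0, -213.0], [799.0, 145.0], [639.0, 158.0]]
housing 4209 [728.7 -29.5] [358.4 111.5] 84.8 z [0.043 0.047 0.051] corners [[657.0, -203.0], [768.0, -213.0], [800.0, 144.0], [689.0, 154.0]]
tray 413 [ 610.7 -474.5] [142.7 100.4] 72.0 z [0.012 0.024 0.032] corners [[541.0, -527.0], [636.0, -558.0], [681.0, -422.0], [585.0, -391.0]]
timer 130 [ 409.3 -389.7] [23.4 46.6] 0.8 z [0.021 0.03  0.034] corners [[397.0, -367.0], [398.0, -413.0], [421.0, -413.0], [421.0, -366.0]]
```

View pics/scene0.png

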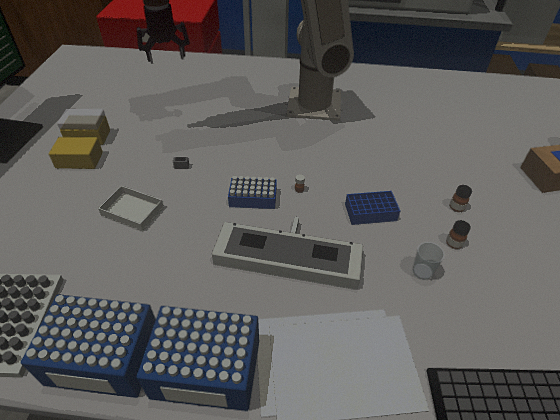

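The scene view, taken from the far side, confirms this: full rack at (253,192), jar at (299,184), rib at (296,226). The measured sizes match the given ones (80.7×130.9 mm rack, 30 mm rib).

- **Station:** origin about (0.664, -0.0226), yaw about -0.091.
- **Rack in station frame:** about (-133, -139) mm, yaw +0.15.

I'll push forward first, which clears the jar, then sideways, then seat it.

Request:
send_rows --steps "0.4 0.0229 0.0314 0 0 0 -0.0513;0.4 0.0229 0.0314 0 0 0 -0.0513;0.4 0.0229 0.0314 0 0 0 -0.0513;0.4 0.0229 0.0314 0 0 0 -0.0513;0.4 0.0229 0.0314 0 0 0 -0.0513"

```text
clock: 0.52
eef_pos: [0.3195, -0.2975, 0.2103]
tool_rot: [0.997, 0.081, -0.0, -0.0]
ft_force: [1.0, 1.0, 0.6]
grip_width: 0.0599
grasp_force: 0.0
```

Request:
send_rows --steps "0.4 0.0229 0.0314 0 0 0 -0.0513;0.4 0.0229 0.0314 0 0 0 -0.0513;0.4 0.0229 0.0314 0 0 0 -0.0513;0.4 0.0229 0.0314 0 0 0 -0.0513;0.4 0.0229 0.0314 0 0 0 -0.0513"

```text
clock: 0.93
eef_pos: [0.4342, -0.1403, 0.2105]
tool_rot: [0.999, -0.047, -0.0, -0.0]
ft_force: [-0.6, -0.7, 0.4]
grip_width: 0.0597
grasp_force: 0.0
```

Request:
send_rows --steps "0.4 0 0 -0.04 0 0 0;0.4 0 0 -0.04 0 0 0;0.4 0 0 -0.04 0 0 0;0.4 0 0 -0.04 0 0 0;0.4 0 0 0 0 0 0"

```text
clock: 1.35
eef_pos: [0.4268, -0.1396, 0.0437]
tool_rot: [0.999, -0.045, -0.008, -0.002]
ft_force: [-1.8, 0.7, 0.7]
grip_width: 0.06
grasp_force: 0.0
```

Request:
send_rows --steps "0.4 0 0 -0.01 0 0 0;0.4 0 0 -0.01 0 0 0;0.4 0 0 -0.008 0 0 0;0.4 0 0 0 0 0 0;0.4 0 0 0 0 0 0"

```text
clock: 1.77
eef_pos: [0.434, -0.1424, 0.0236]
tool_rot: [0.999, -0.046, 0.0, 0.0]
ft_force: [0.4, 0.2, -0.3]
grip_width: 0.0597
grasp_force: 0.0
```

```bash
cat >> h.py <<'E'
O=np.array([.664,-.0226]);A=-.091
R=np.array([[np.cos(A),np.sin(A)],[-np.sin(A),np.cos(A)]])
def st(p): return R@(np.asarray(p)[:2]-O)*1000
def state():
    o=get_obs(); q=o["tool_rot"]
    from scipy.spatial.transform import Rotation as Ro
    M=Ro.from_quat(q).as_matrix()
    print("t",o["clock"],"tcp",np.round(o["eef_pos"],4),"st",np.round(st(o["eef_pos"]),1),"toolz",np.round(M[:,2],3),"y ang",round(np.arctan2(M[1,1],M[0,1]),3),"F",np.round(o["ft_force"],1),"q",np.round(o["joint_pos"],2))
E
python3 - <<'E'
from h import *
state()
c=camera("scene");cv2.imwrite("pics/s1.png",cv2.resize(c["frame"][100:260,180:400,::-1],None,fx=3.5,fy=3.5))
E
```

```text
t 1.7667 tcp [ 0.434  -0.1424  0.0236] st [-218.1 -140.2] toolz [ 0. -0. -1.] y ang -1.662 F [ 0.4  0.2 -0.3] q [-0.32  0.33 -0.4   0.83  0.    2.92]
```

View pics/s1.png

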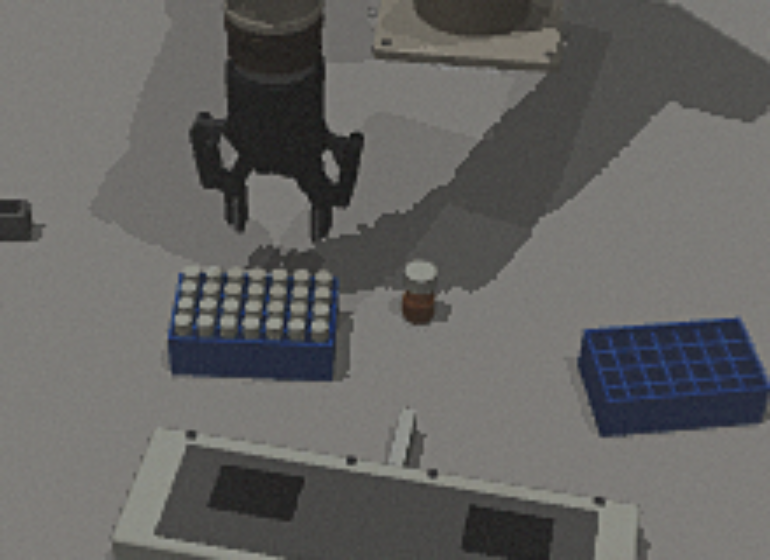

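The rack is ahead of the fingers, with the hand centred behind it and clear of the jar. I'll lower the hand and push.

Request:
send_rows --steps "0.4 0 0 -0.006 0 0 0;0.4 0 0 -0.005 0 0 0;0.4 0.01 -0.0009 0 0 0 0;0.4 0.01 -0.0009 0 0 0 0;0.4 0.007 -0.0006 0 0 0 0"

```text
clock: 2.23
eef_pos: [0.4615, -0.1447, 0.0117]
tool_rot: [0.999, -0.046, 0.0, 0.0]
ft_force: [0.6, 0.1, -0.2]
grip_width: 0.0597
grasp_force: 0.0
```

Request:
send_rows --steps "0.4 0.006 -0.0005 0 0 0 0;0.4 0.006 -0.0005 0 0 0 0;0.4 0.006 -0.0005 0 0 0 0;0.4 0.006 -0.0005 0 0 0 0;0.4 0.006 -0.0005 0 0 0 0"

```text
clock: 2.65
eef_pos: [0.4907, -0.1471, 0.0113]
tool_rot: [0.999, -0.046, -0.001, 0.0]
ft_force: [-1.6, 1.1, -1.1]
grip_width: 0.0596
grasp_force: 1.2
```

Request:
send_rows --steps "0.4 0.007 -0.0006 0 0 0 0;0.4 0.007 -0.0006 0 0 0 0;0.4 0.007 -0.0006 0 0 0 0;0.4 0.005 -0.0005 0 0 0 0;0.4 0 0 0 0 0 0"

```text
clock: 3.07
eef_pos: [0.5187, -0.1498, 0.012]
tool_rot: [0.999, -0.046, 0.001, 0.0]
ft_force: [-0.3, 0.8, -0.2]
grip_width: 0.0598
grasp_force: 0.1
```

```bash
cat >> h.py <<'E'
def rack(lim=None,zlo=.03,zhi=.058):
    # blue/white-capped blob near expected place; returns station pose
    c=camera("top");W=cloud(c);f=c["frame"].astype(int)
    S=(W[...,:2]-O)@R.T*1000; z=W[...,2]
    x0,x1,y0,y1=lim
    m=(z>zlo)&(z<zhi)&(S[...,0]>x0)&(S[...,0]<x1)&(S[...,1]>y0)&(S[...,1]<y1)
    sat=f.max(-1)-f.min(-1); m&=~((f.max(-1)<60)&(sat<20))
    n,l,s,_=cv2.connectedComponentsWithStats(m.astype(np.uint8),connectivity=4)
    m=l==1+np.argmax(s[1:,4]); r=rect(S[m]/1000)
    print("rack st",np.round(r[0],1),np.round(r[1],1),"deg",round(r[2],1),"n",m.sum()); return c
E
python3 - <<'E'
from h import *
state(); c=rack((-190,-5,-225,-10)); cv2.imwrite("pics/t2.png",cv2.resize(c["frame"][110:260,190:360,::-1],None,fx=4.5,fy=4))
E
```

```text
t 3.0667 tcp [ 0.5187 -0.1498  0.012 ] st [-133.1 -139.8] toolz [ 0.002 -0.001 -1.   ] y ang -1.662 F [-0.3  0.8 -0.2] q [-0.28  0.48 -0.2   0.89  0.    2.95]
rack st [ -79.4 -101.7] [43.8 72.7] deg 89.7 n 250
```

View pics/t2.png

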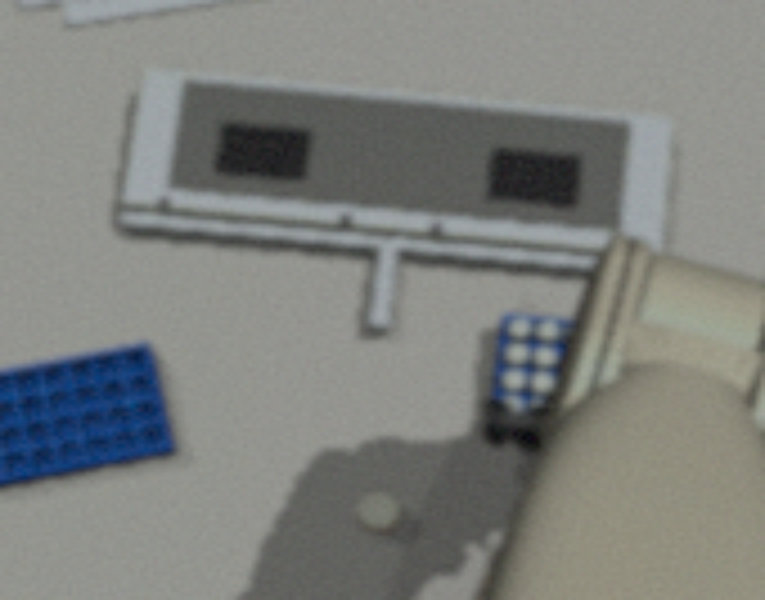

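The arm hides part of the rack, but its squared left part shows at crop pixel (530,360). Its far edge is at station x about -43 mm, so its centre is about 50 mm ahead of the TCP. I'll push 38 mm more, then back off.

Request:
send_rows --steps "0.4 0.007 -0.0006 0 0 0 0;0.4 0.007 -0.0006 0 0 0 0;0.4 0.007 -0.0006 0 0 0 0;0.4 0.007 -0.0006 0 0 0 0;0.4 0.006 -0.0006 0 0 0 0"

```text
clock: 3.53
eef_pos: [0.5499, -0.1523, 0.0118]
tool_rot: [0.999, -0.046, -0.001, -0.0]
ft_force: [-5.0, -0.3, 2.9]
grip_width: 0.0595
grasp_force: 2.9
```

Request:
send_rows --steps "0.4 0.004 -0.0004 0 0 0 0;0.4 0 0 0 0 0 0;0.4 -0.01 0.0009 0 0 0 0;0.4 -0.02 0.0018 0 0 0 0;0.4 -0.03 0.0027 0 0 0 0"

```text
clock: 3.95
eef_pos: [0.4986, -0.1481, 0.0124]
tool_rot: [0.999, -0.045, 0.004, 0.001]
ft_force: [0.3, 0.2, 0.8]
grip_width: 0.0597
grasp_force: 0.0
```

Request:
send_rows --steps "0 0 0 0.04 0 0 0.125;0 0 0 0.04 0 0 0.125;0 0 -0.04 0 0 0 0.125;0 0 -0.04 0 0 0 0.125;0 0 -0.04 0 0 0 0.125"

```text
clock: 4.37
eef_pos: [0.4975, -0.2623, 0.0939]
tool_rot: [0.966, 0.258, 0.003, 0.002]
ft_force: [1.4, 0.6, 0.1]
grip_width: 0.0423
grasp_force: 0.0
```

Run:
```python
from h import *
state(); c=rack((-105,-8,-235,-20)); cv2.imwrite("pics/t3.png",cv2.resize(c["frame"][110:260,190:360,::-1],None,fx=4.5,fy=4))
```

```text
t 4.3667 tcp [ 0.4975 -0.2623  0.0939] st [-144.  -253.8] toolz [ 0.006 -0.003 -1.   ] y ang -1.049 F [1.4 0.6 0.1] q [-0.49  0.43 -0.04  1.1   0.    2.13]
rack st [ -47.7 -145. ] [ 79.  131.1] deg 0.1 n 1001
```

View pics/t3.png

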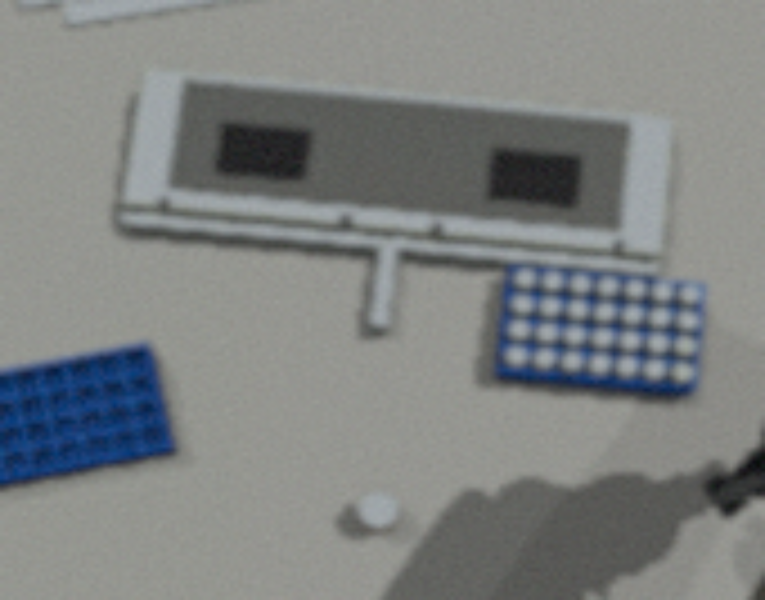

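The rack at crop pixel (600,325) is now square, at station (-47.7, -145) mm, just off the rail. Next I'll push it along the rail from its right end.

Request:
send_rows --steps "0 0.012 0 0 0 0 0.12;0 0.012 0 0 0 0 0.12;0 0.012 0 0 0 0 0.12;0 0.012 0 0 0 0 0.12;0 0.012 0 0 0 0 0.12"

```text
clock: 4.83
eef_pos: [0.5569, -0.2612, 0.092]
tool_rot: [0.848, 0.53, 0.001, 0.001]
ft_force: [-0.0, 0.3, -0.1]
grip_width: 0.0428
grasp_force: 0.0
```

Request:
send_rows --steps "0 0.012 0 0 0 0 0.12;0 0.012 0 0 0 0 0.12;0 0.012 0 0 0 0 0.118;0 0 0 -0.03 0 0 0;0 0 0 -0.03 0 0 0"

```text
clock: 5.25
eef_pos: [0.5957, -0.2619, 0.0339]
tool_rot: [0.741, 0.671, 0.002, 0.005]
ft_force: [-0.8, -0.6, -0.9]
grip_width: 0.0425
grasp_force: 0.0
```

Request:
send_rows --steps "0 0 0 -0.012 0 0 0;0 0 0 -0.01 0 0 0;0 0 0 0 0 0 0;0 0 0 0 0 0 0;0 0 0 0 0 0 0"

```text
clock: 5.67
eef_pos: [0.5924, -0.2614, 0.0116]
tool_rot: [0.742, 0.671, 0.001, 0.002]
ft_force: [0.1, 0.1, 0.5]
grip_width: 0.0427
grasp_force: 0.0
```

Run:
```python
from h import *
state(); c=rack((-105,-8,-235,-20))
```

```text
t 5.6667 tcp [ 0.5924 -0.2614  0.0116] st [ -49.6 -244.3] toolz [ 0.003 -0.001 -1.   ] y ang -0.1 F [0.1 0.1 0.5] q [-0.42  0.67  0.13  1.04  0.    1.25]
rack st [ -47.9 -145. ] [130.9  79.3] deg 89.9 n 1008
```

Request:
send_rows --steps "0 0.0007 0.008 0 0 0 0.009;0 0.0007 0.008 0 0 0 0;0 0.0005 0.006 0 0 0 0;0 0.0005 0.006 0 0 0 0;0 0.0005 0.006 0 0 0 0"

```text
clock: 6.13
eef_pos: [0.5945, -0.2274, 0.0107]
tool_rot: [0.739, 0.674, -0.001, 0.002]
ft_force: [-0.6, -4.5, 1.9]
grip_width: 0.0424
grasp_force: 2.4
```

Request:
send_rows --steps "0 0.0006 0.007 0 0 0 0;0 0.0006 0.007 0 0 0 0;0 0.0006 0.007 0 0 0 0;0 0.0006 0.007 0 0 0 0;0 0.0006 0.007 0 0 0 0"

```text
clock: 6.55
eef_pos: [0.5975, -0.1925, 0.0106]
tool_rot: [0.739, 0.674, -0.0, 0.002]
ft_force: [-0.7, -4.9, 2.7]
grip_width: 0.0424
grasp_force: 2.6
```

Request:
send_rows --steps "0 0.0006 0.007 0 0 0 0;0 0.0005 0.006 0 0 0 0;0 0.0003 0.003 0 0 0 0;0 0 0 0 0 0 0;0 0 0 0 0 0 0"

```text
clock: 6.97
eef_pos: [0.5988, -0.1755, 0.0102]
tool_rot: [0.738, 0.674, 0.001, 0.0]
ft_force: [0.1, -2.3, 1.8]
grip_width: 0.0425
grasp_force: 1.3
```

Run:
```python
from h import *
state(); c=rack((-105,-8,-235,-10))
```

```text
t 6.9667 tcp [ 0.5988 -0.1755  0.0102] st [ -51.  -158.2] toolz [ 0.001  0.    -1.   ] y ang -0.09 F [ 0.1 -2.3  1.8] q [-0.29  0.63  0.06  1.    0.    1.38]
rack st [-47.7 -73.4] [ 79.3 115.4] deg 0.0 n 865
```

Request:
send_rows --steps "0 0.0003 0.003 0 0 0 0;0 0.0003 0.003 0 0 0 0;0 0.0001 0.0015 0 0 0 0;0 0.0001 0.001 0 0 0 0;0 0 0 0 0 0 0"

```text
clock: 7.43
eef_pos: [0.5991, -0.168, 0.0099]
tool_rot: [0.739, 0.674, -0.0, 0.001]
ft_force: [-0.4, -4.7, 3.6]
grip_width: 0.0429
grasp_force: 2.4
```

Request:
send_rows --steps "0 0 0.001 0 0 0 0;0 0 0.001 0 0 0 0;0 0 0.001 0 0 0 0;0 0 0 0 0 0 0;0 0 0 0 0 0 0"

```text
clock: 7.85
eef_pos: [0.5991, -0.1652, 0.0099]
tool_rot: [0.739, 0.674, -0.0, 0.001]
ft_force: [0.2, -5.2, 2.6]
grip_width: 0.0427
grasp_force: 2.6
```

Run:
```python
from h import *
state(); c=rack((-105,-8,-235,-7),.034)
```

```text
t 7.85 tcp [ 0.5991 -0.1652  0.0099] st [ -51.6 -147.9] toolz [ 0.    -0.001 -1.   ] y ang -0.092 F [ 0.2 -5.2  2.6] q [-0.27  0.62  0.05  1.   -0.    1.39]
rack st [-47.9 -63.7] [113.3  80. ] deg 89.7 n 646
```

Request:
send_rows --steps "0 0.0001 0.001 0 0 0 0;0 0.0001 0.001 0 0 0 0;0 0 0 0 0 0 0;0 0 0 0 0 0 0;0 0 0 0 0 0 0"

```text
clock: 8.32
eef_pos: [0.5991, -0.1652, 0.01]
tool_rot: [0.739, 0.674, -0.002, 0.002]
ft_force: [-0.9, -9.5, 2.7]
grip_width: 0.0423
grasp_force: 4.8
```

Request:
send_rows --steps "0 0.0001 0.001 0 0 0 0;0 0.0001 0.001 0 0 0 0;0 0 0 0 0 0 0;0 0 0 0 0 0 0;0 0 0 0 0 0 0"

```text
clock: 8.73
eef_pos: [0.5991, -0.1652, 0.01]
tool_rot: [0.74, 0.673, -0.003, 0.003]
ft_force: [-1.1, -13.5, 2.5]
grip_width: 0.0427
grasp_force: 7.0
```

The force rose without further motion, so the rack is against the rib. I'll retreat, circle to the front face, and seat it against the rail.

Request:
send_rows --steps "0.4 -0.0009 -0.01 0 0 0 0;0.4 -0.0018 -0.02 0 0 0 0;0.4 0 0 0.04 0 0 0;0.4 0 0 0.04 0 0 0;0.4 0 0 0.01 0 0 0.12"

```text
clock: 9.15
eef_pos: [0.5993, -0.1903, 0.1049]
tool_rot: [0.696, 0.718, 0.003, 0.002]
ft_force: [0.8, -0.5, 1.6]
grip_width: 0.0597
grasp_force: 0.0
```

Request:
send_rows --steps "0.4 -0.0053 0.0091 0 0 0 0.121;0.4 -0.0053 0.0091 0 0 0 0.121;0.4 -0.0053 0.0091 0 0 0 0.121;0.4 -0.0053 0.0091 0 0 0 0.121;0.4 -0.0053 0.0091 0 0 0 0.121"

```text
clock: 9.57
eef_pos: [0.569, -0.1428, 0.0986]
tool_rot: [0.448, 0.894, 0.001, -0.002]
ft_force: [-0.3, 0.2, -0.2]
grip_width: 0.0598
grasp_force: 0.0
```

Request:
send_rows --steps "0.4 -0.0053 0.0091 0 0 0 0.121;0.4 -0.0053 0.0091 0 0 0 0.121;0.4 -0.0053 0.0091 0 0 0 0.121;0.4 -0.0053 0.0091 0 0 0 0.121;0.4 -0.0053 0.0091 0 0 0 0.121"

```text
clock: 9.98
eef_pos: [0.5424, -0.0973, 0.0986]
tool_rot: [0.162, 0.987, 0.001, -0.002]
ft_force: [-0.2, -0.5, 0.7]
grip_width: 0.0596
grasp_force: 0.0
```

Request:
send_rows --steps "0.4 -0.0053 0.0091 0 0 0 0.121;0.4 -0.0053 0.0091 0 0 0 0.12;0.4 0 0 0 0 0 0;0.4 0 0 0 0 0 0;0.4 0 0 0 0 0 0"

```text
clock: 10.4
eef_pos: [0.5331, -0.0808, 0.0994]
tool_rot: [0.046, 0.999, 0.0, -0.0]
ft_force: [-0.2, 0.1, 1.1]
grip_width: 0.0599
grasp_force: 0.0
```

Run:
```python
from h import *
state(); c=rack((-105,-8,-235,-6.5),.034); cv2.imwrite("pics/t4.png",cv2.resize(c["frame"][110:260,190:360,::-1],None,fx=4.5,fy=4))
```

```text
t 10.4 tcp [ 0.5331 -0.0808  0.0994] st [-125.1  -69.9] toolz [-0.001  0.001 -1.   ] y ang 1.478 F [-0.2  0.1  1.1] q [-0.15  0.39 -0.08  1.1   0.   -0.06]
rack st [-34.7 -10.6] [19.6  5.9] deg 7.0 n 16
```

View pics/t4.png

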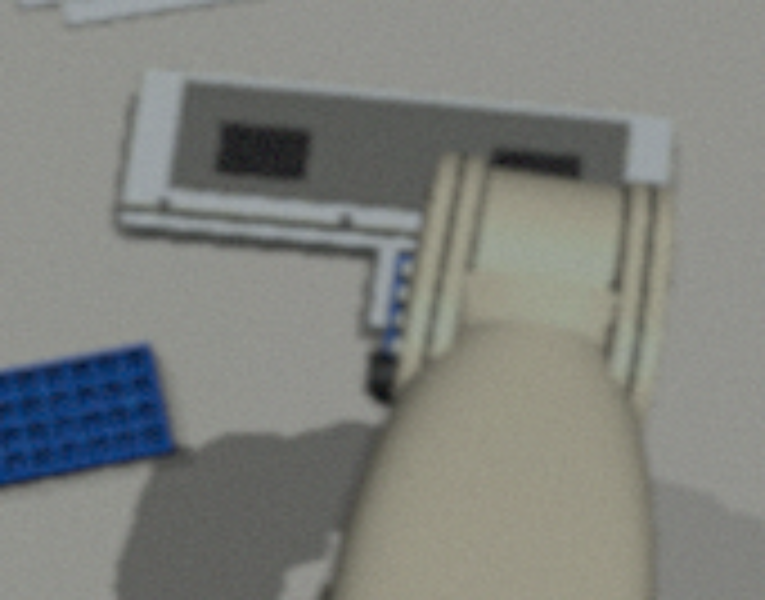

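The arm hides most of the rack, but its blue end at crop pixel (402,290) lies against the rib. I'll lower the hand and push it to the rail.

Request:
send_rows --steps "0.4 0 0 -0.03 0 0 0;0.4 0 0 -0.03 0 0 0;0.4 0 0 -0.02 0 0 0;0.4 0 0 -0.007 0 0 0;0.4 0 0 0 0 0 0"

```text
clock: 10.87
eef_pos: [0.5314, -0.0811, 0.0106]
tool_rot: [0.046, 0.999, 0.0, -0.002]
ft_force: [1.0, 0.4, 0.3]
grip_width: 0.0597
grasp_force: 0.0
```

Request:
send_rows --steps "0.4 0.008 -0.0007 0 0 0 0;0.4 0.008 -0.0007 0 0 0 0;0.4 0.006 -0.0006 0 0 0 0;0.4 0.004 -0.0004 0 0 0 0;0.4 0.003 -0.0003 0 0 0 0"

```text
clock: 11.28
eef_pos: [0.5634, -0.0839, 0.0138]
tool_rot: [0.045, 0.999, -0.0, 0.001]
ft_force: [-4.7, -0.7, 6.2]
grip_width: 0.06
grasp_force: 4.1
```

Request:
send_rows --steps "0.4 0.002 -0.0002 0 0 0 0;0.4 0.001 -0.0001 0 0 0 0;0.4 0.001 -0.0001 0 0 0 0;0.4 0 0 0 0 0 0;0.4 0 0 0 0 0 0"

```text
clock: 11.7
eef_pos: [0.5634, -0.0839, 0.0136]
tool_rot: [0.045, 0.999, 0.0, -0.002]
ft_force: [-9.6, 1.2, 10.7]
grip_width: 0.0598
grasp_force: 6.5
```

Request:
send_rows --steps "0.4 0.001 -0.0001 0 0 0 0;0.4 0.001 -0.0001 0 0 0 0;0.4 0 0 0 0 0 0;0.4 0 0 0 0 0 0;0.4 0 0 0 0 0 0"

```text
clock: 12.12
eef_pos: [0.5656, -0.0842, 0.0139]
tool_rot: [0.045, 0.999, -0.0, -0.002]
ft_force: [-8.7, 1.6, 10.4]
grip_width: 0.0596
grasp_force: 21.8
```

Upward force is building along with the forward force, so I'll back off and look.

Request:
send_rows --steps "0.4 -0.004 0.0004 0 0 0 0;0.4 -0.01 0.0009 0 0 0 0;0.4 -0.015 0.0014 0 0 0 0;0.4 0 0 0.04 0 0 0;0.4 0 0 0.04 0 0 0"

```text
clock: 12.53
eef_pos: [0.5341, -0.0808, 0.0903]
tool_rot: [0.045, 0.999, 0.001, -0.005]
ft_force: [1.5, 0.2, 0.4]
grip_width: 0.0599
grasp_force: 0.0
```

Request:
send_rows --steps "0.4 0 -0.04 0.01 0 0 0;0.4 0 -0.04 0 0 0 0;0.4 0 -0.04 0 0 0 0;0.4 0 -0.04 0 0 0 0;0.4 0 -0.04 0 0 0 0"

```text
clock: 12.95
eef_pos: [0.5393, -0.2834, 0.1036]
tool_rot: [0.045, 0.999, -0.0, 0.001]
ft_force: [0.5, 0.7, -0.3]
grip_width: 0.06
grasp_force: 0.0
```

Run:
```python
from h import *
state(); c=rack((-105,-1,-235,-6.5),.0335)
c=rack((-105,-1,-235,-6.5),.044)
W=cloud(c);S=(W[...,:2]-O)@R.T*1000
for nm,lim in (("rib",(-62,-3,-12,12,.02,.0335)),("rail left",(-3,8,30,170,.02,.035)),("jar",(-215,-180,-35,10,.04,.06))):
    a=lim;z=W[...,2];m=(S[...,0]>a[0])&(S[...,0]<a[1])&(S[...,1]>a[2])&(S[...,1]<a[3])&(z>a[4])&(z<a[5])
    r=rect(S[m]/1000);print(nm,np.round(r[0],1),np.round(r[1],1),round(r[2],1))
s=camera("scene")
cv2.imwrite("pics/t5.png",np.hstack([cv2.resize(x,(400,400),interpolation=cv2.INTER_CUBIC) for x in (c["frame"][145:225,255:335,::-1],s["frame"][160:280,200:320,::-1])]))
```

```text
t 12.95 tcp [ 0.5393 -0.2834  0.1036] st [-100.5 -271. ] toolz [ 0.001 -0.001 -1.   ] y ang 1.481 F [ 0.5  0.7 -0.3] q [-0.48  0.52  0.13  1.18  0.   -0.39]
rack st [-46.7 -71. ] [ 81.1 128.9] deg 0.1 n 860
rack st [ -18.6 -105.7] [12.1 12.1] deg 3.6 n 22
rib [-32.3  -2.5] [17.5 56.2] 90.0
rail left [  3.9 100.6] [137.1   8.1] 89.9
jar [-196.3  -13.7] [23.3 22.9] 6.2
```

View pics/t5.png

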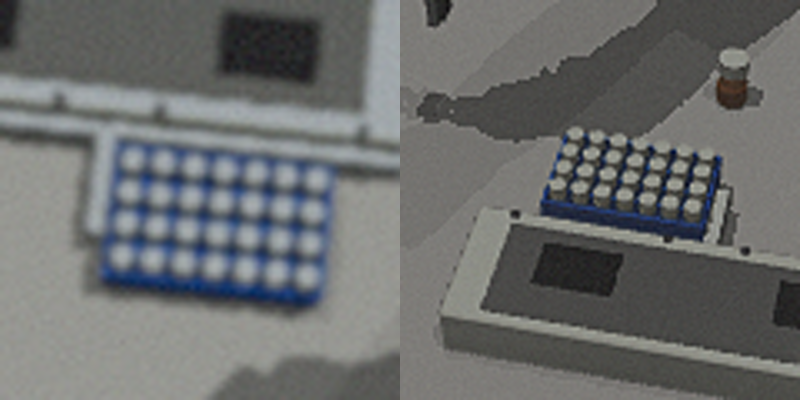

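Left panel: the rack is against the rib at (100,190), but a gap of about 2 px (roughly 6 mm) remains to the rail. The measured pose is (-46.7, -71.0), square and flat. The rack barely slid and the push point was too high, so I'll push again with the fingertips lower.

Request:
send_rows --steps "0 -0.0013 0.04 0 0 0 0;0 -0.0013 0.04 0 0 0 0;0 -0.0013 0.04 0 0 0 0;0 -0.0013 0.04 0 0 0 0;0 -0.0013 0.04 0 0 0 0"

```text
clock: 13.52
eef_pos: [0.5319, -0.0787, 0.1029]
tool_rot: [0.045, 0.999, 0.0, -0.0]
ft_force: [0.9, 0.3, 0.2]
grip_width: 0.0425
grasp_force: 0.0
```

Request:
send_rows --steps "0 0 0 -0.03 0 0 0;0 0 0 -0.03 0 0 0;0 0 0 -0.025 0 0 0;0 0 0 -0.01 0 0 0;0 0 0 0 0 0 0"

```text
clock: 13.93
eef_pos: [0.5298, -0.0801, 0.0053]
tool_rot: [0.044, 0.999, 0.0, -0.003]
ft_force: [-0.2, -0.4, -0.4]
grip_width: 0.0426
grasp_force: 0.0
```

Request:
send_rows --steps "0 0 0 -0.002 0 0 0;0 0 0 0 0 0 0;0 0 0 -0.001 0 0 0;0 0 0 0 0 0 0;0 0 0 0 0 0 0"

```text
clock: 14.35
eef_pos: [0.5335, -0.082, 0.0058]
tool_rot: [0.045, 0.999, -0.0, 0.001]
ft_force: [-0.1, -0.5, -0.8]
grip_width: 0.0426
grasp_force: 0.0
```

Run:
```python
from h import *
state()
```

```text
t 14.35 tcp [ 0.5335 -0.082   0.0058] st [-124.6  -71. ] toolz [ 0.002 -0.    -1.   ] y ang 1.48 F [-0.1 -0.5 -0.8] q [-0.15  0.49 -0.2   0.87  0.   -0.06]
```

Request:
send_rows --steps "0 0.008 -0.0007 0 0 0 0;0 0.008 -0.0007 0 0 0 0;0 0.006 -0.0006 0 0 0 0;0 0.003 -0.0003 0 0 0 0;0 0.002 -0.0002 0 0 0 0"

```text
clock: 14.77
eef_pos: [0.5606, -0.0843, 0.0047]
tool_rot: [0.045, 0.999, -0.0, 0.0]
ft_force: [-0.3, -0.1, -0.4]
grip_width: 0.0425
grasp_force: 0.0
```

Request:
send_rows --steps "0 0.002 -0.0002 0 0 0 0;0 0.002 -0.0002 0 0 0 0;0 0.001 -0.0001 0 0 0 0;0 0.001 -0.0001 0 0 0 0;0 0 0 0 0 0 0"

```text
clock: 15.18
eef_pos: [0.5619, -0.0846, 0.0043]
tool_rot: [0.045, 0.999, -0.0, -0.004]
ft_force: [-7.5, 0.6, 6.5]
grip_width: 0.0425
grasp_force: 3.9
```

Request:
send_rows --steps "0 0.001 -0.0001 0 0 0 0;0 0.001 -0.0001 0 0 0 0;0 0.001 -0.0001 0 0 0 0;0 0 0 0 0 0 0;0 0 0 0 0 0 0"

```text
clock: 15.6
eef_pos: [0.5653, -0.0849, 0.0042]
tool_rot: [0.045, 0.999, -0.0, -0.003]
ft_force: [-6.0, 0.7, 5.2]
grip_width: 0.0424
grasp_force: 3.3
```

Run:
```python
from h import *
state()
```

```text
t 15.6 tcp [ 0.5653 -0.0849  0.0042] st [-92.6 -71. ] toolz [-0.006  0.    -1.   ] y ang 1.48 F [-6.   0.7  5.2] q [-0.15  0.55 -0.1   0.92 -0.   -0.06]
```

Request:
send_rows --steps "0 0.001 -0.0001 0 0 0 0;0 0.001 -0.0001 0 0 0 0;0 0 0 0 0 0 0;0 0 0 0 0 0 0;0 0 0 0 0 0 0"

```text
clock: 16.02
eef_pos: [0.5673, -0.0851, 0.0043]
tool_rot: [0.045, 0.999, -0.0, -0.003]
ft_force: [-6.1, -0.5, 5.0]
grip_width: 0.0429
grasp_force: 3.4
```

Request:
send_rows --steps "0 0.001 -0.0001 0 0 0 0;0 0.001 -0.0001 0 0 0 0;0 0 0 0 0 0 0;0 0 0 0 0 0 0;0 0 0 0 0 0 0"

```text
clock: 16.43
eef_pos: [0.5673, -0.0851, 0.0042]
tool_rot: [0.045, 0.999, 0.0, -0.005]
ft_force: [-11.2, 0.5, 8.6]
grip_width: 0.0428
grasp_force: 5.5
```

Request:
send_rows --steps "0 0.001 -0.0001 0 0 0 0;0 0.001 -0.0001 0 0 0 0;0 0 0 0 0 0 0;0 0 0 0 0 0 0;0 0 0 0 0 0 0"

```text
clock: 16.85
eef_pos: [0.5673, -0.0851, 0.0041]
tool_rot: [0.045, 0.999, 0.0, -0.007]
ft_force: [-15.0, 0.5, 12.0]
grip_width: 0.043
grasp_force: 7.8
```

Firm rail contact: the force rises with no further motion. Retreating and checking.

Request:
send_rows --steps "0 -0.006 0.0005 0 0 0 0;0 -0.012 0.001 0 0 0 0;0 -0.02 0.0018 0 0 0 0;0 0 0 0.04 0 0 0;0 0 0 0.04 0 0 0"

```text
clock: 17.27
eef_pos: [0.5302, -0.0814, 0.0813]
tool_rot: [0.045, 0.999, 0.001, -0.006]
ft_force: [2.2, -1.3, 0.8]
grip_width: 0.0427
grasp_force: 0.0
```

Request:
send_rows --steps "0 0 -0.04 0.01 0 0 0;0 0 -0.04 0 0 0 0;0 0 -0.04 0 0 0 0;0 0 -0.04 0 0 0 0;0 0 -0.04 0 0 0 0"

```text
clock: 17.68
eef_pos: [0.5368, -0.2841, 0.0951]
tool_rot: [0.045, 0.999, -0.0, 0.001]
ft_force: [0.4, 0.5, -0.1]
grip_width: 0.0428
grasp_force: 0.0
```

Run:
```python
from h import *
state(); c=rack((-105,-0,-235,-6),.0335)
c=rack((-105,-0,-235,-6),.032)
W=cloud(c);S=(W[...,:2]-O)@R.T*1000
z=W[...,2]
# blue-mask fit: saturated blue pixels
f=c["frame"].astype(int); m=(f[...,2]-f[...,0]>35)&(S[...,0]>-105)&(S[...,0]<8)&(S[...,1]>-160)&(S[...,1]<8)&(z>.025)
r=rect(S[m]/1000);print("blue",np.round(r[0],1),np.round(r[1],1),round(r[2],2))
a=(-215,-180,-35,10);m=(S[...,0]>a[0])&(S[...,0]<a[1])&(S[...,1]>a[2])&(S[...,1]<a[3])&(z>.04)
print("jar",np.round(rect(S[m]/1000)[0],1))
s=camera("scene")
cv2.imwrite("pics/t6.png",np.hstack([cv2.resize(x,(400,400),interpolation=cv2.INTER_CUBIC) for x in (c["frame"][145:225,255:335,::-1],s["frame"][160:280,200:320,::-1])]))
```

```text
t 17.6833 tcp [ 0.5368 -0.2841  0.0951] st [-102.9 -272. ] toolz [ 0.001 -0.    -1.   ] y ang 1.481 F [ 0.4  0.5 -0.1] q [-0.49  0.52  0.11  1.16  0.   -0.4 ]
rack st [-40.5 -70.9] [ 80.  129.9] deg 0.2 n 555
rack st [-40.3 -71. ] [ 80.6 130. ] deg 0.0 n 954
blue [-38.7 -71.4] [129.4  84.8] 89.34
jar [-196.3  -13.8]
```

View pics/t6.png

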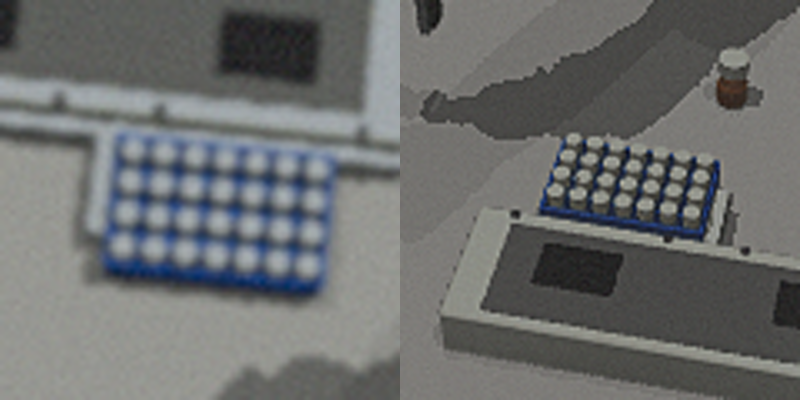

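The rack now sits flush against the rail (left panel, (220,140)) and the rib (left panel, (105,190)). It measures (-40.4, -71.0), square, and the jar hasn't moved. The hand is clear, so I'm handing in.

```bash
python3 -c "
from workcell import *
print(job_done())"
```

```text
the job is handed in; nothing more can be done
None
```

I pushed the full rack home in the right bay and handed the job in; it last measured (-40.4, -71.0) mm in the station frame, square against rail and rib, with the hand clear (no verdict was returned).

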